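# Roll a camera slider's guide rods on the glass mat and scrap the bent one

### The job

Check the camera slider's three loose guide rods: one after the other, press a fingertip lightly on the rod's middle and roll it at least half a turn over the glass mat. A rod that turns true stays on the mat where it rolled to; one that humps up under the finger is bent: stop there and lay it in the steel scrap tray before going on to the next. Go gently on the glass, no more than 25 newtons, and leave everything else where it stands.

Things in the scene. Friction and masses are not known exactly. Their poses are not given: they have to be found in the camera images.
- rod_1_mid (a point): a ground steel guide rod, 10 mm thick, 160 mm long, about 100 g, lying on the glass; point at its centre, 5 mm above the glass; y along the rod. True or bent: all look alike, numbers tell nothing. Roll it away from the robot: a bent one (bowed 2.4 mm, lying level, hollow side away from the robot) lifts its middle by up to 2.4 mm in the first quarter turn and rocks back when let go
- rod_2_mid (a point): a ground steel guide rod, 10 mm thick, 160 mm long, about 100 g, lying on the glass; point at its centre, 5 mm above the glass; y along the rod. True or bent: all look alike, numbers tell nothing. Roll it away from the robot: a bent one (bowed 2.4 mm, lying level, hollow side away from the robot) lifts its middle by up to 2.4 mm in the first quarter turn and rocks back when let go
- rod_3_mid (a point): a ground steel guide rod, 10 mm thick, 160 mm long, about 100 g, lying on the glass; point at its centre, 5 mm above the glass; y along the rod. True or bent: all look alike, numbers tell nothing. Roll it away from the robot: a bent one (bowed 2.4 mm, lying level, hollow side away from the robot) lifts its middle by up to 2.4 mm in the first quarter turn and rocks back when let go
- mat: dark tempered-glass mouse mat, fixed, 300 mm (its x) by 400 mm (its y), 4 mm thick; origin at the centre of its underside, on the desk top (z = 0). Hard: pressing 1 mm too deep gives some 10 N or more
- tray: open sheet-steel scrap tray, fixed, 220 mm (its x) by 120 mm (its y) outside, walls 3 mm thick and 35 mm high, floor 3 mm thick; origin at the centre of its underside, on the desk top
Mind the look-alikes: they are no part of the job. Leave any black or purple look-alike of the part that bears rod_2_mid alone.

How it is judged:
By the outcome, as a careful person would: the job done as asked, in the order asked, and still so for the second after the job is handed in, with the robot touching nothing.
It also fails if it takes over 72 s, if anything falls off the work surface, if the arm or the gripper's body presses on something with over 40 N, if the wrist force passes 120 N, or if a joint passes its speed limit or range.

### The arm

A 6-joint arm with a two-finger parallel gripper is mounted at the origin on the work surface. World frame = base frame: x ahead of the robot, y to its left, z up, the work surface at z = 0. Lengths are in m, angles in rad, forces in N, time in s.
With the tool pointing down it reaches from about 0.3 to 0.875 m from the base axis. Payload 6.4 kg.
Tool frame: the origin (TCP) lies between the finger pads; the fingertips stand tip_extent ahead of it and the grasp point (between the pads) lies 5 mm behind it (tip_extent is the distance from the TCP to the fingertips, in m); z points along the fingers, y is the direction in which the jaws open and shut (so a half turn about z gives the same grasp; the last joint's range is limited). The gripper opens to 85 mm and grips with 20 to 120 N. Pads are 22 mm wide; open, the fingers measure 114 mm over their backs; the gripper's body (76 mm by 85 mm) begins 54 mm behind the grasp point. The pads swing forward as they close: fully open they stand 13 mm farther back than shut.
Start: joints at [1.023, 0.181, 1.607, -0, 1.354, -0.206], TCP at [0.193, 0.542, 0.245] pointing down, gripper open.
Joint ranges: [-2.99, 2.99], [-0.89, 2.07], [0.3, 2.58], [-1.14, 4.28], [0, 2.63], [-3.12, 3.12]. Speed limits (rad/s): [2.57, 2.57, 3.01, 3.14, 3.14, 3.14].

### API

Orientations are given as a unit quaternion [w, x, y, z].
In Python, from bench import * gives the robot as it stands.
- The arm moves only by the shell command python3 -m jog 'ROWS'. ROWS is JSON, a list of rows, each a list of 3 entries, a list of its own where there are three numbers: the shift along the tool's x, y, z in mm, then the turn, a rotation vector about the tool's x, y, z in rad, then the opening, from 0 (shut) to 1 (fully open). A call has 1 to 20 rows; each row is the pose to reach, as a shift and turn from the pose measured when the call began, along the tool's axes at that moment; what a row does not reach only later rows make up. A row lasts 1/12 s, in which the tool goes at most 41.7 mm and 7.16 degrees, less where a joint would pass 70% of its speed; a pose out of reach is approached as far as the arm can. A call with a gripper value outside its range is refused whole. The fingers move at their own pace and stop on an object; the grip force is fixed at half the most. Time passes only in rows, so rows that repeat a pose let the fingers close. It gives the time, the measured TCP pose, the force and the opening at its end, in the units of the state.
- get_obs(): the state, without advancing time (a new reading comes with each control period).
- camera(name): name is "side" or "top" or "wrist"; returns (picture, depth): 480x640x3 uint8, red, green, blue; 480x640 float32, m along the optical axis (not along the pixel's ray), 0 where there is no reading.
- get_calibration(name): a dict with "fx", "fy", "cx", "cy" (pixels), "world_from_camera" (4x4, takes a point from camera to world coordinates). Camera axes: x right, y down, z forward; pixel columns grow to the right and rows downward; lengths in m; the calibration is good to about 2 mm. A picture is of the moment at which its call begins: read the wrist's pose just before it. get_calibration takes no time and is no camera call; for the wrist camera it gives the pose at the moment of the call.
- hand_in(): hands the job in, once; it reports no verdict.
The state is a dict: "time_s": time; "q": joint angles; "dq": joint speeds; "joint_efforts": joint torques, N m; "eef_pos": TCP position; "eef_rot": TCP orientation; "wrist_force": force on the tool from outside, world axes, zero at the start; "torque": the same for the moment, N m; "opening": opening from 0.0 (shut) to 1.0 (fully open).
Only numpy, scipy, OpenCV 4.12 (cv2) and the standard library are available. Lean on these libraries where they do the work, as an engineer would, in place of code of your own. Each camera call takes 0.05 s, during which the arm holds its last target.

## Working session

There is one attempt and no reset: what is moved stays moved. The work goes in short steps, Python scripts to look and compute and a shell command to move; the robot and the scene stay as the last step left them, time stands still between calls to the robot, and variables do not carry over. Pictures are saved under pics/ and viewed, and the job is handed in when it is done.

```bash
ls; mkdir -p pics
python3 - <<'E'
from bench import *
import cv2
o=get_obs(); print({k:(v if not hasattr(v,'tolist') else v.tolist()) for k,v in o.items()})
try: print(tip_extent)
except Exception as e: print(e)
for n in ("top","side","wrist"):
    p,d=camera(n); cv2.imwrite(f"pics/{n}0.png",p[:,:,::-1]); c=get_calibration(n); print(n,c)
E
```

```text
pics
{'time_s': 0.0, 'q': [1.0226695547399518, 0.18155991010489445, 1.607981062396288, -2.5937157854412114e-05, 1.3538117046329052, -0.20632083389257874], 'dq': [0.001303575648065632, -0.0011847038139689765, -0.0011156738491016993, 0.0008769147103678868, 0.00024165862471822893, 4.3751907727382e-05], 'joint_efforts': [-0.0004877320861851331, -44.48633551597595, -35.13254642486572, -0.0003252601072745165, 0.009309565939474851, -2.2249387825468148e-05], 'eef_pos': [0.19245822530499684, 0.541281047806379, 0.24438654821487357], 'eef_rot': [-0.00031237251383494323, 0.1700694044179323, 0.9854316937769375, -0.0008228026849544908], 'wrist_force': [-1.0025302945965924, -0.5599032939241053, 0.1154604270750797], 'torque': [-0.0030593051797421665, -0.011492724443391047, 0.026876879601049626], 'opening': 1.0014034274674886}
0.014
top {'fx': 472.53532051830877, 'fy': 472.53532051830877, 'cx': 317.84813659654924, 'cy': 238.65881918118356, 'world_from_camera': array([[ 0.00553869, -0.99454039,  0.10420526,  0.31254416],
       [-0.99973616, -0.00318414,  0.02274813,  0.12189484],
       [-0.02229213,
[... 153 characters left out ...]
04662, 'cx': 313.7733853196307, 'cy': 238.6381652877762, 'world_from_camera': array([[-0.93456711, -0.20178961,  0.29302777,  0.00179833],
       [-0.35577534,  0.5366759 , -0.76511626,  1.23233717],
       [-0.00286843, -0.81930454, -0.57335141,  0.86322143],
       [ 0.        ,  0.        ,  0.        ,  1.        ]])}
wrist {'fx': 333.75210178525344, 'fy': 333.75210178525344, 'cx': 315.4559825630548, 'cy': 236.24156217989562, 'world_from_camera': array([[ 0.33529828,  0.90303272,  0.26852742,  0.12442335],
       [ 0.94211141, -0.32106497, -0.09666111,  0.56485824],
       [-0.0010734 ,  0.28539305, -0.95840996,  0.37308992],
       [ 0.        ,  0.        ,  0.        ,  1.        ]])}
```

View pics/top0.png

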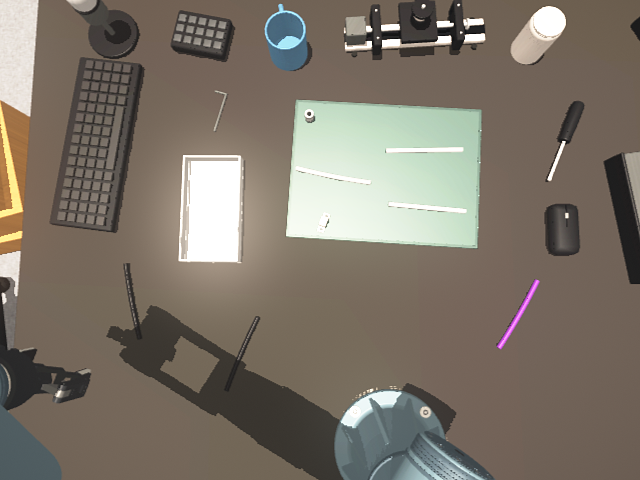

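View pics/side0.png

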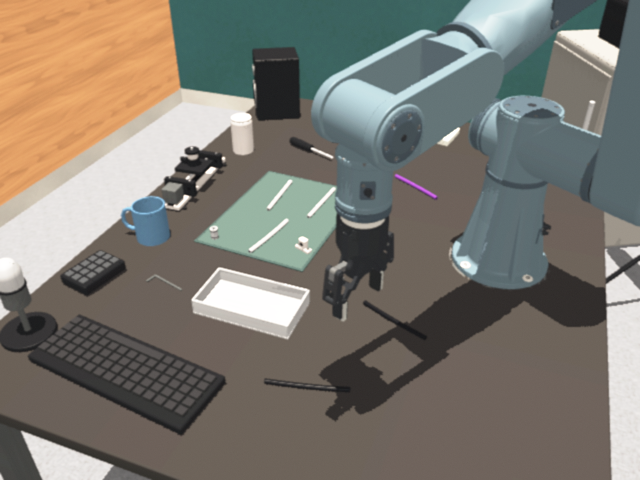

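View pics/wrist0.png

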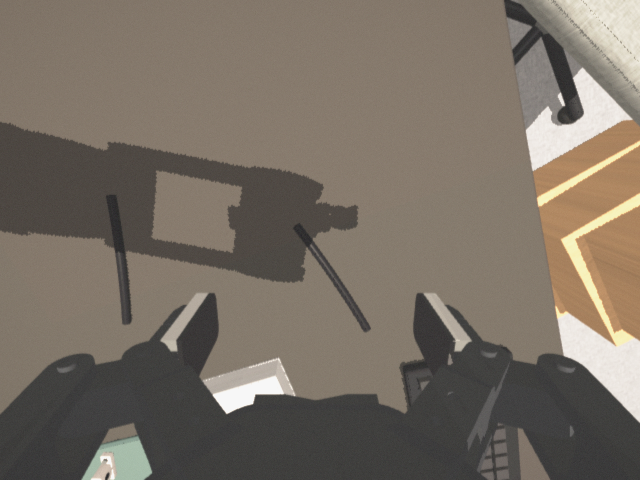

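The top view shows three steel rods on the mat, centred near (424,150), (333,176) and (427,208). The look-alikes are off the mat: black at (132,300) and (243,353), purple at (519,314). The tray is at (211,208). A small knob at (309,116) and a clip at (323,221) also sit on the mat and have to be left alone.

```bash
cat > h.py <<'E'
from bench import *
import cv2, numpy as np
from scipy.spatial.transform import Rotation as R
def ray(c,uv,z):
    M=c["world_from_camera"]; uv=np.atleast_2d(uv).astype(float)
    d=np.c_[(uv[:,0]-c["cx"])/c["fx"],(uv[:,1]-c["cy"])/c["fy"],np.ones(len(uv))]@M[:3,:3].T
    o=M[:3,3]; return o+d*((z-o[2])/d[:,2])[:,None]
def proj(c,P):
    M=c["world_from_camera"]; p=(np.atleast_2d(P)-M[:3,3])@M[:3,:3]
    return np.c_[p[:,0]/p[:,2]*c["fx"]+c["cx"],p[:,1]/p[:,2]*c["fy"]+c["cy"]]
def rods(p,c,z=0.009,thr=200,show=True):
    # bright rods: threshold relative to mat
    g=p.min(axis=2); m=(g>thr).astype(np.uint8)
    cs,_=cv2.findContours(m,cv2.RETR_EXTERNAL,cv2.CHAIN_APPROX_NONE)
    out=[]
    for k in cs:
        if len(k)<30: continue
        (u,v),(w,h),a=cv2.minAreaRect(k)
        L,S=max(w,h),min(w,h)
        if S<1 or L/S<6: continue
        b=np.zeros_like(m); cv2.drawContours(b,[k],-1,1,-1); b&=m
        ys,xs=np.nonzero(b); W=ray(c,np.c_[xs,ys],z)[:,:2]
        ctr=W.mean(0); d=np.linalg.svd(W-ctr,full_matrices=False)[2][0]; d*=np.sign(d[1])
        t=(W-ctr)@d; ctr=ctr+d*(t.max()+t.min())/2
        n=np.array([d[1],-d[0]]); e=(W-ctr)@n; tt=(W-ctr)@d
        bow=np.polyfit(tt,e,2)[0]*0.08**2*1000
        out.append((u,v,ctr,np.degrees(np.arctan2(-d[0],d[1])),np.ptp(tt),bow))
        if show: print("px %.0f %.0f ctr %.4f %.4f yaw %.2f len %.3f bow %.2fmm"%(u,v,*ctr,out[-1][3],out[-1][4],bow))
    return out
E
python3 - <<'E'
from h import *
p=cv2.imread("pics/top0.png")[:,:,::-1]; c=get_calibration("top")
print(p[150,424],p[176,333],p[130,350],p[200,210])
rods(p,c)
for n,uv in dict(tray=[(181,156),(243,156),(241,263),(179,262)],mat=[(296,100),(481,109),(477,247),(287,236)]).items():
    print(n, ray(c,uv,0.035 if n=="tray" else 0.004)[:,:2].round(3).tolist())
cv2.imwrite("pics/crop0.png",cv2.resize(p[90:260,170:490,::-1],None,fx=2.5,fy=2.5,interpolation=cv2.INTER_CUBIC))
E
```

```text
[255 255 255] [255 255 255] [204 227 203] [255 255 255]
px 460 467 ctr -0.0354 -0.1375 yaw -33.43 len 0.037 bow 9.15mm
px 556 160 ctr 0.5815 -0.3536 yaw 67.06 len 0.090 bow 0.02mm
tray [[0.584, 0.429], [0.584, 0.3], [0.362, 0.299], [0.364, 0.425]]
mat [[0.716, 0.193], [0.695, -0.203], [0.399, -0.185], [0.421, 0.209]]
```

View pics/crop0.png

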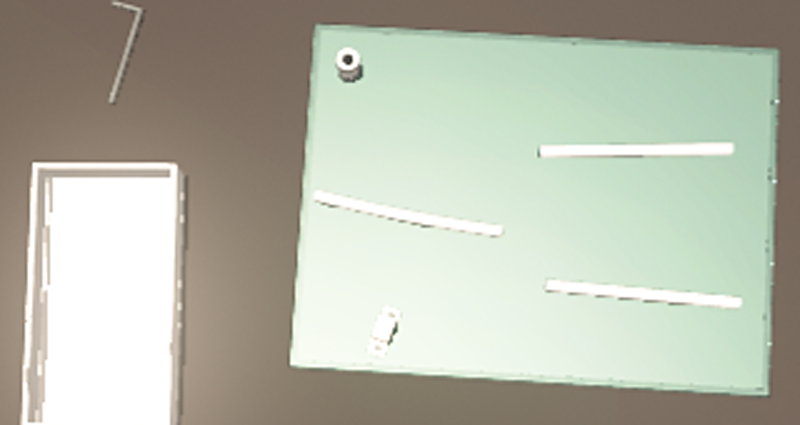

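The crop confirms the choice: three ground steel rods on the glass, at crop (636,150), (407,213) and (643,293). The tray is at left and the small parts at (348,62) and (384,330) stay untouched. Next I'll raise the threshold to measure the rods.

Run:
```python
from h import *
p=cv2.imread("pics/top0.png")[:,:,::-1]; c=get_calibration("top")
for t in (238,250):
  rs=rods(p,c,thr=t)
o=get_obs(); Rt=R.from_quat(np.roll(o["eef_rot"],-1)); print(Rt.as_matrix().round(3))
```

```text
px 427 207 ctr 0.4820 -0.0827 yaw -5.40 len 0.158 bow -0.02mm
px 333 175 ctr 0.5494 0.1139 yaw -11.33 len 0.160 bow 2.58mm
px 424 149 ctr 0.6051 -0.0788 yaw 0.59 len 0.160 bow 0.15mm
px 556 160 ctr 0.5821 -0.3537 yaw 66.65 len 0.089 bow 0.39mm
px 180 224 ctr 0.4440 0.4329 yaw -89.11 len 0.032 bow 5.70mm
px 427 207 ctr 0.4821 -0.0827 yaw -5.19 len 0.158 bow 0.10mm
px 332 175 ctr 0.5492 0.1145 yaw -11.15 len 0.158 bow 2.28mm
px 424 150 ctr 0.6053 -0.0787 yaw 0.82 len 0.160 bow -0.76mm
px 556 160 ctr 0.5820 -0.3539 yaw 66.70 len 0.089 bow 1.27mm
[[-0.942  0.335 -0.001]
 [ 0.335  0.942 -0.001]
 [ 0.    -0.001 -1.   ]]
```

```bash
cat >> h.py <<'E'
def go(x,y,z,psi):
    """rows numbers to reach TCP x,y,z with -tool_x at world heading psi deg, tool down"""
    o=get_obs(); T=R.from_quat(np.roll(o["eef_rot"],-1)); s=np.radians(psi)
    X=np.array([-np.cos(s),-np.sin(s),0]); Z=np.array([0,0,-1.]); G=R.from_matrix(np.c_[X,np.cross(Z,X),Z])
    print("t %.2f pos"%o["time_s"],np.round(o["eef_pos"],4),"F",np.round(o["wrist_force"],2),"op %.3f"%o["opening"])
    print("shift mm",(T.inv().apply(np.array([x,y,z])-o["eef_pos"])*1000).round(1).tolist(),"turn",(T.inv()*G).as_rotvec().round(4).tolist())
E
python3 -c "
from h import *
a=np.radians(-11.2); n=np.array([np.cos(a),np.sin(a)]); p=np.array([.5493,.1142])-.008*n
go(*p,.15,-11.2)"
```

```text
t 0.15 pos [0.1925 0.5414 0.2446] F [-1.13 -0.7   0.85] op 1.001
shift mm [-471.4, -283.9, 94.9] turn [-0.0012, -0.0003, -0.1464]
```

```bash
python3 -m jog '[[[-47,-28,10],[0,0,-0.015],0],[[-94,-57,19],[0,0,-0.03],0],[[-141,-85,28],[0,0,-0.045],0],[[-189,-114,38],[0,0,-0.06],0],[[-236,-142,47],[0,0,-0.075],0],[[-283,-170,57],[0,0,-0.09],0],[[-330,-199,66],[0,0,-0.1],0],[[-377,-227,76],[0,0,-0.12],0],[[-424,-255,85],[0,0,-0.135],0],[[-450,-272,91],[0,0,-0.146],0],[[-471,-284,95],[0,0,-0.146],0],[[-471,-284,95],[0,0,-0.146],0],[[-471,-284,95],[0,0,-0.146],0],[[-471,-284,95],[0,0,-0.146],0]]'
python3 - <<'E'
from h import *
c=get_calibration("wrist"); p,d=camera("wrist"); cv2.imwrite("pics/w1.png",p[:,:,::-1])
rods(p,c,thr=235)
go(.5493,.1142,.15,-11.2)
E
```

```text
time_s: 1.32
eef_pos: [0.5433, 0.1117, 0.1489]
eef_rot: [-0.0, 0.099, 0.995, -0.001]
wrist_force: [-0.4, 0.4, 0.0]
opening: -0.002
px 379 236 ctr 0.5607 0.1612 yaw -11.44 len 0.018 bow -1.97mm
t 1.37 pos [0.5438 0.111  0.1487] F [ 1.27 -2.2  -0.21] op -0.001
shift mm [-4.8, 4.2, -1.3] turn [-0.0027, 0.0002, -0.0049]
```

View pics/w1.png

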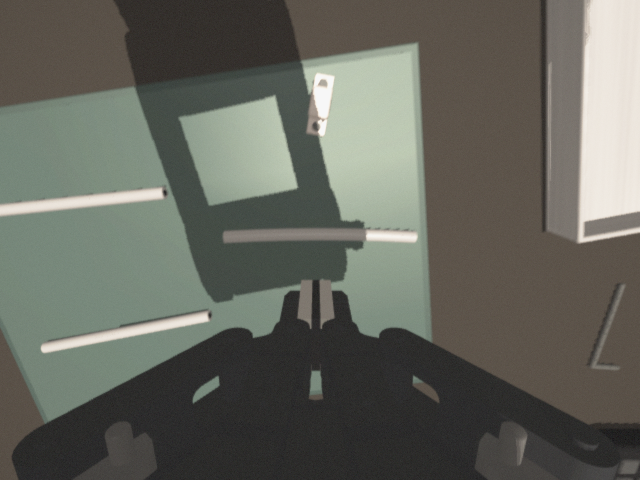

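The wrist view shows the first rod from (223,237) to (417,237), parallel to the tool's y axis, with the shut fingertips at (316,285).

Run:
```python
from h import *
c=get_calibration("wrist")
w=ray(c,[(223.5,237),(416.5,237.5),(320,234)],.009); print(w.round(4),w[:2].mean(0))
```

```text
[[0.5365 0.0324 0.009 ]
 [0.5691 0.1911 0.009 ]
 [0.55   0.1123 0.009 ]] [0.55281924 0.11171505 0.009     ]
```

```bash
python3 -c "
from h import *
go(.5426,.1137,.034,-11.3)"
```

```text
t 1.37 pos [0.5438 0.111  0.1487] F [ 1.27 -2.2  -0.21] op -0.001
shift mm [1.7, 2.7, 114.7] turn [-0.0027, 0.0002, -0.0031]
```

```bash
python3 -m jog '[[[1,1,30],[-0.003,0,-0.003],0],[[2,3,60],[-0.003,0,-0.003],0],[[2,3,85],[-0.003,0,-0.003],0],[[2,3,100],[-0.003,0,-0.003],0],[[2,3,110],[-0.003,0,-0.003],0],[[2,3,114],[-0.003,0,-0.003],0],[[2,3,114],[-0.003,0,-0.003],0],[[2,3,114],[-0.003,0,-0.003],0]]'
python3 - <<'E'
from h import *
p,d=camera("side"); cv2.imwrite("pics/s1.png",cv2.resize(p[170:280,190:390,::-1],None,fx=4,fy=4))
go(.5426,.1137,.030,-11.3)
E
```

```text
time_s: 2.03
eef_pos: [0.543, 0.1144, 0.0356]
eef_rot: [0.001, 0.098, 0.995, 0.0]
wrist_force: [0.0, 0.3, 0.7]
opening: -0.001
t 2.08 pos [0.5433 0.1143 0.036 ] F [-1.33  0.84  0.15] op 0.002
shift mm [0.6, -0.8, 6.0] turn [0.0008, 0.0022, 0.0001]
```

View pics/s1.png

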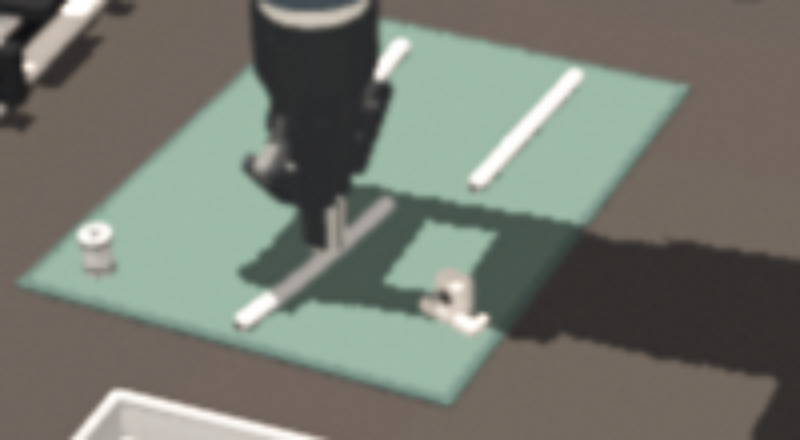

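The side crop shows the shut fingers just above the middle of the rod. I'll lower in small steps.

```bash
python3 -m jog '[[[0,0,2],[0,0,0],0],[[0,0,4],[0,0,0],0],[[0,0,5],[0,0,0],0],[[0,0,5],[0,0,0],0]]'; python3 -m jog '[[[0,0,1],[0,0,0],0],[[0,0,1],[0,0,0],0]]';python3 -m jog '[[[0,0,1],[0,0,0],0],[[0,0,1],[0,0,0],0]]'
```

```text
time_s: 2.42
eef_pos: [0.5434, 0.1143, 0.0311]
eef_rot: [0.001, 0.098, 0.995, 0.0]
wrist_force: [-0.1, -0.3, -0.3]
opening: -0.004
time_s: 2.58
eef_pos: [0.5433, 0.1143, 0.03]
eef_rot: [0.001, 0.098, 0.995, 0.0]
wrist_force: [0.3, -0.7, -0.3]
opening: 0.006
time_s: 2.75
eef_pos: [0.5432, 0.1142, 0.0288]
eef_rot: [0.001, 0.098, 0.995, 0.0]
wrist_force: [-0.2, 0.0, 0.1]
opening: -0.002
```

```bash
python3 -m jog '[[[0,0,0.6],[0,0,0],0],[[0,0,0.6],[0,0,0],0]]'; python3 -m jog '[[[0,0,0.5],[0,0,0],0],[[0,0,0.5],[0,0,0],0]]'
```

```text
time_s: 2.92
eef_pos: [0.5431, 0.1142, 0.0281]
eef_rot: [0.001, 0.098, 0.995, 0.0]
wrist_force: [0.8, 0.2, -0.6]
opening: -0.002
time_s: 3.08
eef_pos: [0.5435, 0.1142, 0.028]
eef_rot: [0.001, 0.098, 0.995, 0.0]
wrist_force: [-1.4, -0.9, 2.9]
opening: -0.001
```

```bash
python3 -m jog '[[[0,0,0.3],[0,0,0],0],[[0,0,0.3],[0,0,0],0]]'; python3 -m jog '[[[-1,0,0],[0,0,0],0],[[-2,0,0],[0,0,0],0],[[-2,0,0],[0,0,0],0]]'
```

```text
time_s: 3.25
eef_pos: [0.5437, 0.1142, 0.028]
eef_rot: [0.001, 0.098, 0.995, 0.0]
wrist_force: [-0.5, -0.9, 4.1]
opening: -0.004
time_s: 3.5
eef_pos: [0.5461, 0.1137, 0.0283]
eef_rot: [0.002, 0.098, 0.995, 0.0]
wrist_force: [-0.4, -0.0, 4.8]
opening: -0.001
```

```bash
python3 -m jog '[[[-1,0,0],[0,0,0],0],[[-2,0,0],[0,0,0],0],[[-2,0,0],[0,0,0],0]]'; python3 -m jog '[[[-1,0,0],[0,0,0],0],[[-2,0,0],[0,0,0],0],[[-2,0,0],[0,0,0],0]]'
```

```text
time_s: 3.75
eef_pos: [0.5487, 0.1132, 0.0287]
eef_rot: [0.002, 0.098, 0.995, 0.0]
wrist_force: [-1.3, -1.2, 5.6]
opening: -0.0
time_s: 4.0
eef_pos: [0.5512, 0.1127, 0.0291]
eef_rot: [0.003, 0.099, 0.995, 0.0]
wrist_force: [-1.8, -0.2, 5.7]
opening: 0.001
```

```bash
python3 -m jog '[[[-1,0,0],[0,0,0],0],[[-2,0,0],[0,0,0],0],[[-2,0,0],[0,0,0],0]]'; python3 -m jog '[[[-1,0,0],[0,0,0],0],[[-2,0,0],[0,0,0],0],[[-2,0,0],[0,0,0],0]]'
```

```text
time_s: 4.25
eef_pos: [0.5538, 0.1122, 0.0294]
eef_rot: [0.003, 0.099, 0.995, 0.0]
wrist_force: [-1.2, -1.8, 5.7]
opening: 0.001
time_s: 4.5
eef_pos: [0.5563, 0.1116, 0.0296]
eef_rot: [0.004, 0.099, 0.995, 0.0]
wrist_force: [0.7, -0.3, 4.4]
opening: -0.003
```

The finger rose 1.6 mm over 13 mm of stroke and was levelling off, so this rod is bent. I'll lift off and look again.

```bash
python3 -m jog '[[[0,0,-3],[0,0,0],0],[[0,0,-10],[0,0,0],0],[[0,0,-40],[0,0,0],0],[[0,0,-75],[0,0,0],0],[[0,0,-100],[0,0,0],0.3],[[0,0,-120],[0,0,0],0.4],[[0,0,-120],[0,0,0],0.4],[[0,0,-120],[0,0,0],0.4],[[0,0,-120],[0,0,0],0.4]]'
python3 - <<'E'
from h import *
c=get_calibration("wrist"); p,d=camera("wrist"); cv2.imwrite("pics/w2.png",p[:,:,::-1])
p,d=camera("top"); cv2.imwrite("pics/t2.png",cv2.resize(p[90:260,170:490,::-1],None,fx=2.5,fy=2.5))
rods(p,get_calibration("top"),thr=240)
E
```

```text
time_s: 5.25
eef_pos: [0.5547, 0.1118, 0.1488]
eef_rot: [0.003, 0.099, 0.995, 0.0]
wrist_force: [0.1, 0.8, -0.6]
opening: 0.399
px 180 225 ctr 0.4429 0.4329 yaw -89.38 len 0.034 bow 0.05mm
px 434 208 ctr 0.4809 -0.0962 yaw -5.26 len 0.131 bow 0.03mm
px 432 150 ctr 0.6056 -0.0946 yaw 0.65 len 0.128 bow -0.48mm
px 556 160 ctr 0.5820 -0.3539 yaw 66.70 len 0.089 bow 1.27mm
```

View pics/w2.png

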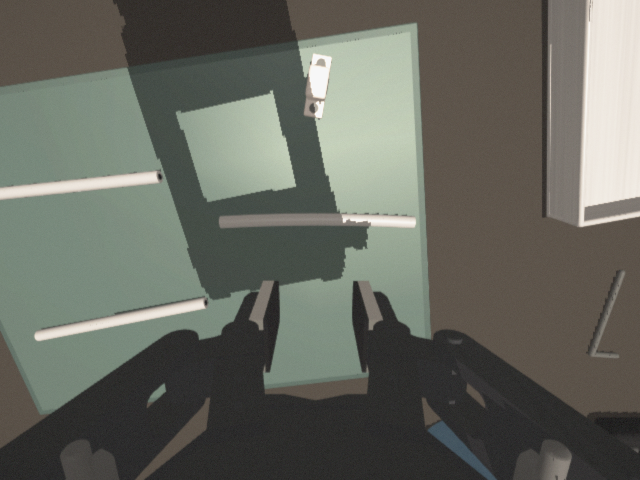

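View pics/t2.png

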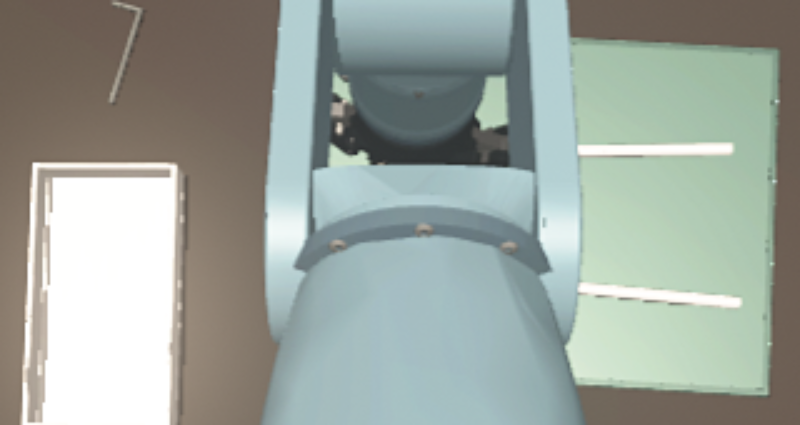

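The bent rod has settled: in the wrist view it runs from (219,222) to (416,222). Next I work out the grasp pose with the jaws across it.

Run:
```python
from h import *
c=get_calibration("wrist")
w=ray(c,[(219.5,222),(415.5,222.5),(318,219.5)],.009); print(w.round(4),w[:2].mean(0)); d=w[1]-w[0]; print(np.degrees(np.arctan2(-d[0],d[1])))
y=np.degrees(np.arctan2(-d[0],d[1])); m=w[2]
go(m[0],m[1],.06,y-90)
print(get_obs()["q"])
```

```text
[[0.5344 0.034  0.009 ]
 [0.5667 0.1927 0.009 ]
 [0.5483 0.1142 0.009 ]] [0.55055172 0.11334979 0.009     ]
-11.484343694129013
t 5.35 pos [0.5543 0.1117 0.1479] F [ 0.18 -0.26 -0.18] op 0.403
shift mm [6.7, 1.2, 87.9] turn [0.0035, 0.0026, 1.5737]
[-1.09659694e-02  2.63532892e-01  1.71759984e+00 -1.71889904e-04
  1.15655915e+00 -1.38415331e+00]
```

```bash
python3 -m jog '[[[0,0,0],[0,0,0.12],0.4],[[0,0,0],[0,0,0.24],0.4],[[1,0,8],[0,0,0.36],0.4],[[2,0,16],[0,0,0.48],0.4],[[3,0,24],[0,0,0.6],0.4],[[4,0,32],[0,0,0.72],0.4],[[5,1,40],[0,0,0.84],0.4],[[6,1,48],[0,0,0.96],0.4],[[7,1,56],[0,0,1.08],0.4],[[7,1,64],[0,0,1.2],0.4],[[7,1,72],[0,0,1.32],0.4],[[7,1,80],[0,0,1.44],0.4],[[7,1,86],[0.0035,0.0026,1.55],0.4],[[7,1,88],[0.0035,0.0026,1.574],0.4],[[7,1,88],[0.0035,0.0026,1.574],0.4],[[7,1,88],[0.0035,0.0026,1.574],0.4]]'
python3 - <<'E'
from h import *
go(.5483,.1142,.021,-101.5)
p,d=camera("wrist"); cv2.imwrite("pics/w3.png",p[:,:,::-1])
E
```

```text
time_s: 6.68
eef_pos: [0.5475, 0.114, 0.0593]
eef_rot: [-0.0, 0.773, 0.634, -0.001]
wrist_force: [0.6, 0.6, -0.6]
opening: 0.401
t 6.68 pos [0.5475 0.114  0.0593] F [ 0.61  0.59 -0.62] op 0.401
shift mm [0.4, 0.8, 38.3] turn [-0.0013, 0.0002, 0.0029]
```

View pics/w3.png

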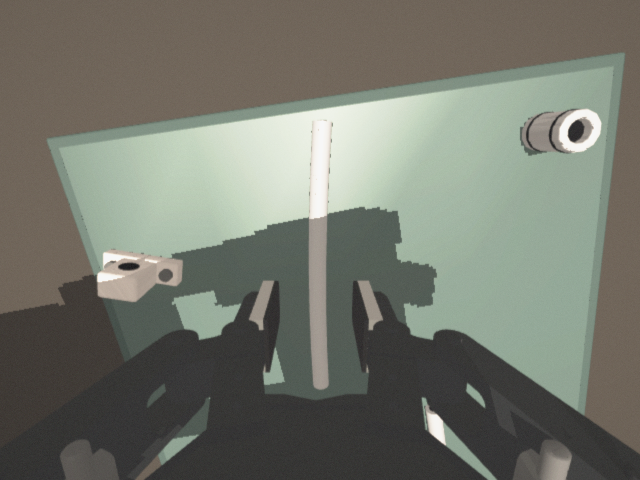

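```bash
python3 -m jog '[[[0,1,12],[0,0,0.003],0.4],[[0,1,25],[0,0,0.003],0.4],[[0,1,34],[0,0,0.003],0.4],[[0,1,38],[0,0,0.003],0.4],[[0,1,39],[0,0,0.003],0.4],[[0,1,39],[0,0,0.003],0.4]]'; python3 -m jog '[[[0,0,0],[0,0,0],0.2],[[0,0,0],[0,0,0],0.12],[[0,0,0],[0,0,0],0],[[0,0,0],[0,0,0],0],[[0,0,0],[0,0,0],0],[[0,0,0],[0,0,0],0]]'
```

```text
time_s: 7.23
eef_pos: [0.5483, 0.1138, 0.0199]
eef_rot: [-0.001, 0.774, 0.633, -0.001]
wrist_force: [-0.2, 0.1, -0.8]
opening: 0.4
time_s: 7.73
eef_pos: [0.5487, 0.1139, 0.0205]
eef_rot: [-0.0, 0.774, 0.633, -0.0]
wrist_force: [-0.5, 0.9, 3.7]
opening: 0.087
```

```bash
python3 -m jog '[[[0,0,-3],[0,0,0],0],[[0,0,-10],[0,0,0],0],[[0,0,-30],[0,0,0],0],[[0,0,-60],[0,0,0],0],[[0,0,-90],[0,0,0],0],[[0,0,-100],[0,0,0],0],[[0,0,-100],[0,0,0],0]]'
python3 - <<'E'
from h import *
go(.473,.345,.12,0)
p,d=camera("wrist"); cv2.imwrite("pics/w4.png",p[:,:,::-1])
E
```

```text
time_s: 8.32
eef_pos: [0.5512, 0.1139, 0.1241]
eef_rot: [0.002, 0.774, 0.633, 0.002]
wrist_force: [0.1, -0.2, -0.6]
opening: 0.084
t 8.32 pos [0.5512 0.1139 0.1241] F [ 0.11 -0.21 -0.64] op 0.084
shift mm [210.9, -122.8, 3.6] turn [0.0053, 0.0044, -1.7716]
```

View pics/w4.png

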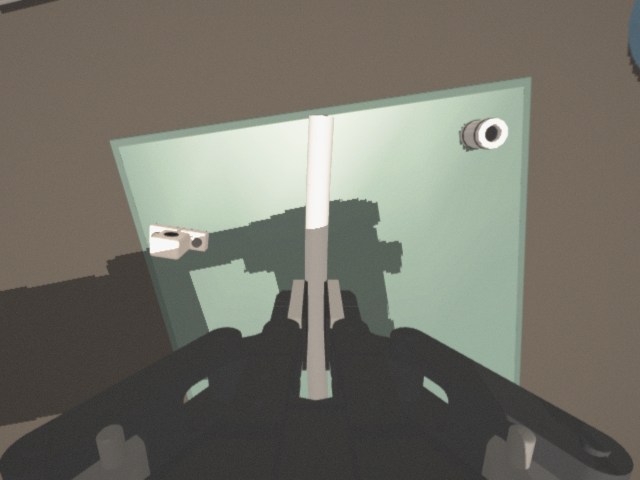

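Rod is held, straight between the pads. Carrying it to the tray, turned along the tray's long side.

```bash
python3 -m jog '[[[12,-8,0],[0,0,-0.11],0],[[25,-16,0],[0,0,-0.22],0],[[39,-24,0],[0,0,-0.33],0],[[53,-33,0],[0,0,-0.44],0],[[67,-42,0],[0,0,-0.55],0],[[81,-51,0],[0,0,-0.66],0],[[95,-60,0],[0,0,-0.77],0],[[110,-70,0],[0,0,-0.88],0],[[125,-80,0],[0,0,-0.99],0],[[140,-90,0],[0,0,-1.1],0],[[155,-100,0],[0,0,-1.21],0],[[170,-110,0],[0,0,-1.32],0],[[185,-120,0],[0,0,-1.43],0],[[200,-130,0],[0,0,-1.54],0],[[211,-138,0],[0,0,-1.65],0],[[215,-141,0],[0,0,-1.75],0],[[215,-141,0],[0.005,0.004,-1.77],0],[[215,-141,0],[0.005,0.004,-1.77],0],[[215,-141,0],[0.005,0.004,-1.77],0]]'
python3 - <<'E'
from h import *
go(.473,.363,.023,0)
p,d=camera("wrist"); cv2.imwrite("pics/w5.png",p[:,:,::-1])
E
```

```text
time_s: 9.95
eef_pos: [0.454, 0.3519, 0.1202]
eef_rot: [-0.003, 0.002, 1.0, -0.001]
wrist_force: [-0.1, 0.4, -0.8]
opening: 0.084
t 9.95 pos [0.454  0.3519 0.1202] F [-0.15  0.41 -0.8 ] op 0.084
shift mm [-19.5, 11.3, 97.0] turn [-0.0012, -0.0053, -0.0047]
```

View pics/w5.png

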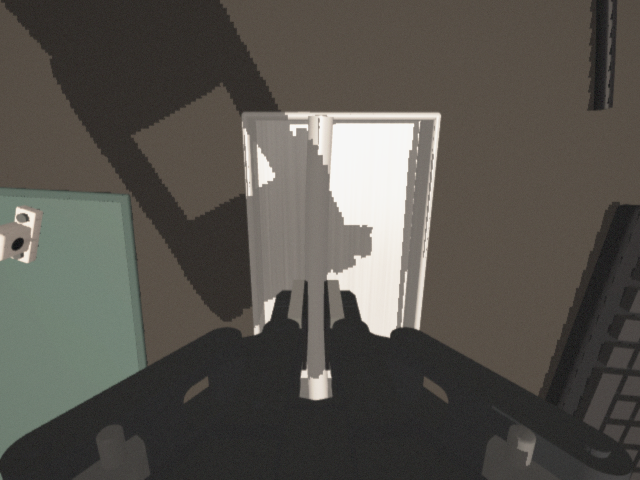

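Tray is below, its opening from (245,118) to (438,118). The rod is a little off centre and is to move 19 mm along −x and 11 mm along +y of the tool.

```bash
python3 -m jog '[[[-10,6,0],[0,-0.003,-0.003],0],[[-19,11,15],[0,-0.005,-0.005],0],[[-19,11,40],[0,-0.005,-0.005],0],[[-19,11,65],[0,-0.005,-0.005],0],[[-19,11,82],[0,-0.005,-0.005],0],[[-19,11,92],[0,-0.005,-0.005],0],[[-19,11,97],[0,-0.005,-0.005],0],[[-19,11,97],[0,-0.005,-0.005],0],[[-19,11,97],[0,-0.005,-0.005],0]]'
```

```text
time_s: 10.75
eef_pos: [0.4736, 0.3628, 0.0241]
eef_rot: [0.001, 0.0, 1.0, -0.0]
wrist_force: [-0.2, 0.2, -1.0]
opening: 0.086
```

```bash
python3 -m jog '[[[0,0,1],[0,0,0],0],[[0,0,2],[0,0,0],0],[[0,0,2],[0,0,0],0]]';  python3 -m jog '[[[0,0,1],[0,0,0],0],[[0,0,1],[0,0,0],0]]'
```

```text
time_s: 11.0
eef_pos: [0.4742, 0.3631, 0.0231]
eef_rot: [0.001, 0.0, 1.0, 0.0]
wrist_force: [-0.1, 0.1, -0.7]
opening: 0.084
time_s: 11.17
eef_pos: [0.4745, 0.3633, 0.0225]
eef_rot: [0.002, 0.0, 1.0, 0.0]
wrist_force: [-0.1, 0.2, -0.5]
opening: 0.084
```

```bash
python3 -m jog '[[[0,0,1],[0,0,0],0],[[0,0,1.5],[0,0,0],0],[[0,0,1.5],[0,0,0],0]]'; python3 -m jog '[[[0,0,0],[0,0,0],0.1],[[0,0,0],[0,0,0],0.14],[[0,0,0],[0,0,0],0.18],[[0,0,0],[0,0,0],0.22],[[0,0,0],[0,0,0],0.25],[[0,0,0],[0,0,0],0.25]]'
```

```text
time_s: 11.42
eef_pos: [0.4744, 0.3633, 0.0209]
eef_rot: [0.002, 0.0, 1.0, 0.0]
wrist_force: [-0.7, -0.7, -0.9]
opening: 0.082
time_s: 11.92
eef_pos: [0.4745, 0.3633, 0.021]
eef_rot: [0.002, 0.0, 1.0, 0.0]
wrist_force: [0.3, 1.0, 0.5]
opening: 0.251
```

Released. Lift off, then check.

```bash
python3 -m jog '[[[0,0,-3],[0,0,0],0.25],[[0,0,-15],[0,0,0],0.25],[[0,0,-45],[0,0,0],0.25],[[0,0,-80],[0,0,0],0.25],[[0,0,-110],[0,0,0],0],[[0,0,-130],[0,0,0],0],[[0,0,-130],[0,0,0],0]]'
python3 - <<'E'
from h import *
p,d=camera("wrist"); cv2.imwrite("pics/w6.png",p[:,:,::-1])
p,d=camera("top"); cv2.imwrite("pics/t6.png",p[:,:,::-1]); r=rods(p,get_calibration("top"),thr=240)
a=np.radians(.6); n=np.array([np.cos(a),np.sin(a)]); q=np.array([.6052,-.0788])-.009*n
go(*q,.13,.6)
a=np.radians(-5.3); n=np.array([np.cos(a),np.sin(a)]); q=np.array([.4820,-.0827])-.009*n
go(*q,.13,-5.3)
E
```

```text
time_s: 12.5
eef_pos: [0.4772, 0.3649, 0.1581]
eef_rot: [0.007, 0.0, 1.0, 0.003]
wrist_force: [0.7, 0.6, 0.6]
opening: -0.005
px 427 207 ctr 0.4822 -0.0827 yaw -5.29 len 0.158 bow 0.08mm
px 424 150 ctr 0.6052 -0.0788 yaw 0.74 len 0.160 bow -0.13mm
px 556 160 ctr 0.5821 -0.3538 yaw 66.83 len 0.089 bow 0.48mm
t 12.60 pos [0.4747 0.3636 0.153 ] F [-0.74  0.06  0.09] op -0.002
shift mm [-121.5, -442.5, 22.8] turn [0.0021, 0.0066, -0.0109]
t 12.60 pos [0.4747 0.3636 0.153 ] F [-0.74  0.06  0.09] op -0.002
shift mm [1.6, -445.5, 22.0] turn [0.0024, 0.0065, 0.0921]
```

View pics/w6.png

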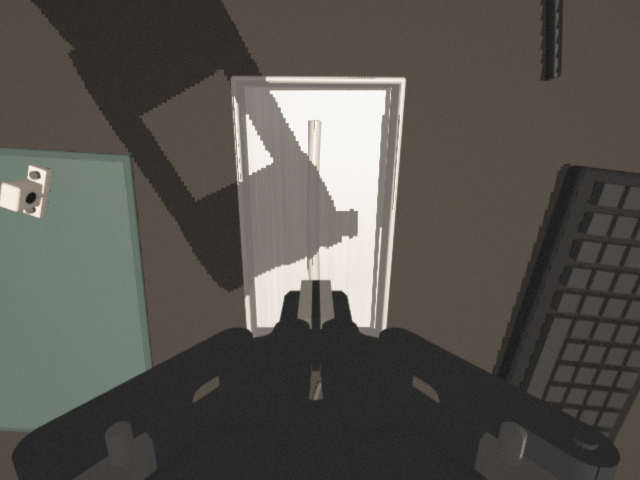

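View pics/t6.png

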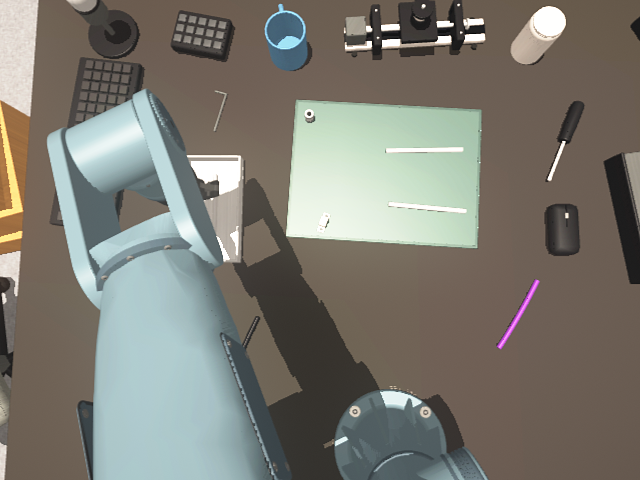

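The rod lies in the tray, top end at wrist (314,122), and the other two rods have not moved. Next is the far rod at (424,150).

```bash
python3 -m jog '[[[-12,-40,2],[0,0,0],0],[[-24,-80,4],[0,0,0],0],[[-36,-120,6],[0,0,0],0],[[-48,-160,8],[0,0,0],0],[[-60,-200,10],[0,0,0],0],[[-72,-240,12],[0,0,0],0],[[-84,-280,14],[0,0,0],0],[[-94,-320,16],[0,0,0],0],[[-104,-355,18],[0,0,0],0],[[-112,-390,20],[0.002,0.006,-0.01],0],[[-118,-420,22],[0.002,0.006,-0.01],0],[[-122,-443,23],[0.002,0.006,-0.01],0],[[-122,-443,23],[0.002,0.006,-0.01],0],[[-122,-443,23],[0.002,0.006,-0.01],0],[[-122,-443,23],[0.002,0.006,-0.01],0]]'
python3 - <<'E'
from h import *
c=get_calibration("wrist"); p,d=camera("wrist"); cv2.imwrite("pics/w7.png",p[:,:,::-1])
a=np.radians(.6); n=np.array([np.cos(a),np.sin(a)]); q=np.array([.6052,-.0788])-.008*n
go(*q,.036,.6)
E
```

```text
time_s: 13.85
eef_pos: [0.5956, -0.0786, 0.1286]
eef_rot: [-0.001, -0.005, 1.0, 0.001]
wrist_force: [0.1, -0.4, 0.3]
opening: -0.002
t 13.90 pos [ 0.5958 -0.0782  0.1289] F [-0.83  0.1   0.06] op -0.001
shift mm [-1.5, -0.8, 92.9] turn [0.0011, -0.0014, -0.0002]
```

View pics/w7.png

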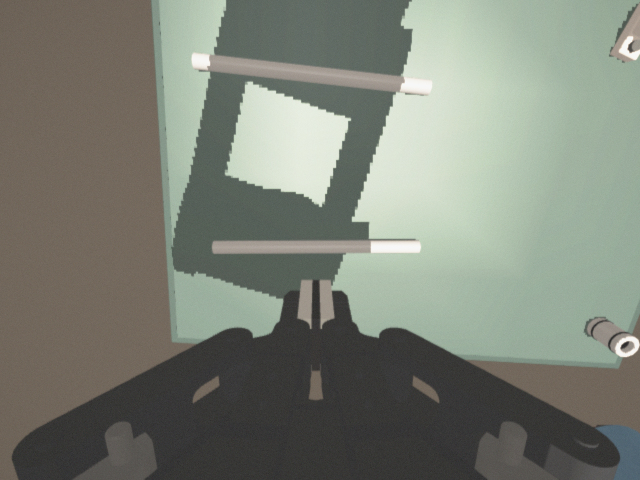

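The far rod runs from (213,247) to (420,247) in the wrist view, straight and parallel to the tool's y axis. The near rod is at (312,74).

```bash
python3 - <<'E'
from h import *
c=get_calibration("wrist")
w=ray(c,[(213.5,247.5),(420.5,247),(317,247)],.009); print(w.round(4),w[:2].mean(0))
w=ray(c,[(194,61.5),(431,88)],.009); print(w.round(4),w[:2].mean(0))
E
python3 -m jog '[[[-1,-1,25],[0,0,0],0],[[-1,-1,50],[0,0,0],0],[[-1,-1,72],[0,0,0],0],[[-1,-1,85],[0,0,0],0],[[-1,-1,92],[0,0,0],0],[[-1,-1,95],[0,0,0],0],[[-1,-1,95],[0,0,0],0],[[-1,-1,95],[0,0,0],0]]'
python3 -c "
from h import *
go(.5972,-.0789,.030,.6)"
```

```text
[[ 0.6073 -0.1589  0.009 ]
 [ 0.6053  0.0035  0.009 ]
 [ 0.6061 -0.0777  0.009 ]] [ 0.60632026 -0.07771258  0.009     ]
[[ 0.4757 -0.1619  0.009 ]
 [ 0.4904 -0.0008  0.009 ]] [ 0.48304276 -0.08133355  0.009     ]
time_s: 14.57
eef_pos: [0.5976, -0.079, 0.035]
eef_rot: [0.0, -0.005, 1.0, 0.0]
wrist_force: [-0.1, 0.1, 0.8]
opening: -0.003
t 14.57 pos [ 0.5976 -0.079   0.035 ] F [-0.14  0.07  0.75] op -0.003
shift mm [0.4, 0.1, 5.0] turn [0.0006, 0.0004, 0.0002]
```

```bash
python3 -m jog '[[[0,1,3],[0,0,0],0],[[0,1,5.5],[0,0,0],0],[[0,1,5.5],[0,0,0],0]]'; python3 -m jog '[[[0,0,0.7],[0,0,0],0],[[0,0,0.7],[0,0,0],0]]'; python3 -m jog '[[[0,0,0.6],[0,0,0],0],[[0,0,0.6],[0,0,0],0]]'
```

```text
time_s: 14.82
eef_pos: [0.5978, -0.0781, 0.0298]
eef_rot: [0.0, -0.005, 1.0, 0.0]
wrist_force: [-0.1, -0.1, -1.4]
opening: 0.001
time_s: 14.98
eef_pos: [0.5979, -0.0782, 0.0293]
eef_rot: [0.001, -0.005, 1.0, 0.0]
wrist_force: [-0.3, 0.3, -0.1]
opening: 0.003
time_s: 15.15
eef_pos: [0.5979, -0.0782, 0.0286]
eef_rot: [0.001, -0.005, 1.0, 0.0]
wrist_force: [-0.4, -0.5, 0.1]
opening: 0.002
```

```bash
python3 -m jog '[[[0,0,0.5],[0,0,0],0],[[0,0,0.5],[0,0,0],0]]'; python3 -m jog '[[[0,0,0.4],[0,0,0],0],[[0,0,0.4],[0,0,0],0]]'
```

```text
time_s: 15.32
eef_pos: [0.5978, -0.0783, 0.0281]
eef_rot: [0.001, -0.005, 1.0, 0.0]
wrist_force: [-0.4, -0.8, 0.3]
opening: -0.001
time_s: 15.48
eef_pos: [0.5981, -0.0783, 0.028]
eef_rot: [0.001, -0.005, 1.0, 0.0]
wrist_force: [0.8, 0.2, 1.4]
opening: 0.0
```

```bash
python3 -m jog '[[[0,0,0.4],[0,0,0],0],[[0,0,0.4],[0,0,0],0]]'; python3 -m jog '[[[0,0,0.3],[0,0,0],0],[[0,0,0.3],[0,0,0],0]]'
```

```text
time_s: 15.65
eef_pos: [0.5985, -0.0783, 0.0279]
eef_rot: [0.001, -0.005, 1.0, 0.0]
wrist_force: [0.1, 0.6, 2.9]
opening: 0.003
time_s: 15.82
eef_pos: [0.5988, -0.0783, 0.0279]
eef_rot: [0.002, -0.005, 1.0, -0.0]
wrist_force: [0.7, 0.9, 3.9]
opening: 0.001
```

```bash
python3 -m jog '[[[-1.5,0,0.2],[0,0,0],0],[[-3,0,0.2],[0,0,0],0],[[-3,0,0.2],[0,0,0],0]]'; python3 -m jog '[[[-1.5,0,0.1],[0,0,0],0],[[-3,0,0.2],[0,0,0],0],[[-3,0,0.2],[0,0,0],0]]'
```

```text
time_s: 16.07
eef_pos: [0.6023, -0.0783, 0.0279]
eef_rot: [0.002, -0.005, 1.0, -0.0]
wrist_force: [0.8, 0.9, 4.5]
opening: -0.001
time_s: 16.32
eef_pos: [0.6058, -0.0782, 0.0279]
eef_rot: [0.002, -0.005, 1.0, -0.0]
wrist_force: [1.5, 1.4, 4.8]
opening: 0.002
```

```bash
python3 -m jog '[[[-1.5,0,0],[0,0,0],0],[[-3,0,0.1],[0,0,0],0],[[-3,0,0.1],[0,0,0],0]]'; python3 -m jog '[[[-1.5,0,0.1],[0,0,0],0],[[-3,0,0.1],[0,0,0],0],[[-3,0,0.1],[0,0,0],0]]'
```

```text
time_s: 16.57
eef_pos: [0.6091, -0.0781, 0.0279]
eef_rot: [0.002, -0.005, 1.0, -0.0]
wrist_force: [0.3, 0.6, 5.0]
opening: 0.0
time_s: 16.82
eef_pos: [0.6125, -0.0781, 0.0279]
eef_rot: [0.003, -0.005, 1.0, -0.0]
wrist_force: [0.2, 1.2, 4.8]
opening: -0.0
```

The height is constant at 27.9 mm after 14 mm of stroke, so this rod turns true. I'll carry on to half a turn, still watching z and force.

```bash
python3 -m jog '[[[-1.5,0,0],[0,0,0],0],[[-3,0,0.1],[0,0,0],0],[[-4.5,0,0.1],[0,0,0],0],[[-6,0,0.1],[0,0,0],0],[[-6,0,0.1],[0,0,0],0]]'; python3 -m jog '[[[-1.5,0,0],[0,0,0],0],[[-3,0,0],[0,0,0],0],[[-4.5,0,0.1],[0,0,0],0],[[-6,0,0.1],[0,0,0],0],[[-6,0,0.1],[0,0,0],0]]'
```

```text
time_s: 17.23
eef_pos: [0.6187, -0.0781, 0.0279]
eef_rot: [0.003, -0.005, 1.0, -0.0]
wrist_force: [0.0, 0.9, 5.4]
opening: 0.002
time_s: 17.65
eef_pos: [0.625, -0.078, 0.0279]
eef_rot: [0.003, -0.005, 1.0, -0.0]
wrist_force: [1.5, 1.4, 6.3]
opening: -0.0
```

```bash
python3 -m jog '[[[-1.5,0,0],[0,0,0],0],[[-3,0,0],[0,0,0],0],[[-3,0,0],[0,0,0],0]]'; python3 -m jog '[[[-1,0,0],[0,0,0],0],[[-2.5,0,0],[0,0,0],0],[[-2.5,0,0],[0,0,0],0]]'
```

```text
time_s: 17.9
eef_pos: [0.6282, -0.0779, 0.0279]
eef_rot: [0.003, -0.005, 1.0, -0.0]
wrist_force: [0.8, 0.9, 4.5]
opening: -0.001
time_s: 18.15
eef_pos: [0.6308, -0.0779, 0.0277]
eef_rot: [0.003, -0.005, 1.0, -0.0]
wrist_force: [0.1, 0.8, 3.0]
opening: -0.003
```

```bash
python3 -m jog '[[[0,0,-2],[0,0,0],0],[[0,0,-6],[0,0,0],0],[[5,0,-25],[0,0,0],0],[[10,0,-50],[0,0,0],0],[[15,0,-80],[0,0,0],0],[[20,0,-100],[0,0,0],0],[[20,0,-100],[0,0,0],0],[[20,0,-100],[0,0,0],0]]'
python3 - <<'E'
from h import *
c=get_calibration("wrist"); p,d=camera("wrist"); cv2.imwrite("pics/w8.png",p[:,:,::-1])
go(.613,-.078,.035,0.6)
p,d=camera("top"); rods(p,get_calibration("top"),thr=240)
E
```

```text
time_s: 18.82
eef_pos: [0.6108, -0.0785, 0.1291]
eef_rot: [0.004, -0.005, 1.0, -0.001]
wrist_force: [0.2, 0.4, -0.2]
opening: 0.001
t 18.87 pos [ 0.6099 -0.0782  0.1275] F [-0.1  -0.03 -0.38] op -0.004
shift mm [-2.5, 0.2, 92.5] turn [-0.0002, 0.0061, -0.0002]
px 180 224 ctr 0.4440 0.4330 yaw 89.93 len 0.032 bow 3.78mm
px 556 160 ctr 0.5820 -0.3539 yaw 66.61 len 0.089 bow 1.57mm
px 394 142 ctr 0.6213 -0.0170 yaw -0.07 len 0.036 bow 0.06mm
```

View pics/w8.png

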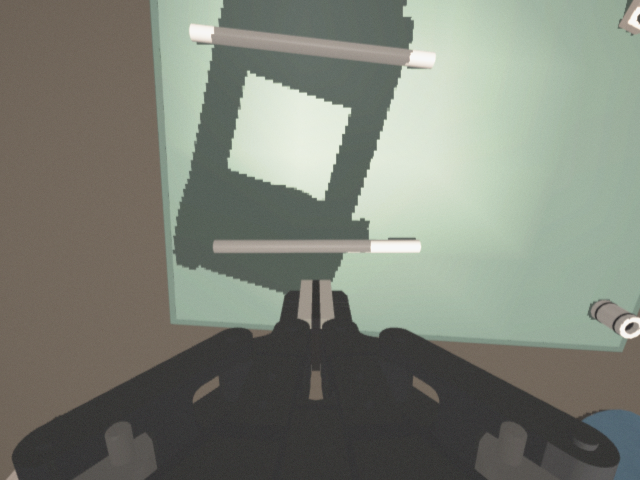

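Run:
```python
from h import *
c=get_calibration("wrist")
w=ray(c,[(214,246.5),(420.5,246.5)],.009); print(w.round(4),w[:2].mean(0))
go(.6155,-.078,.035,0.0)
```

```text
[[ 0.62   -0.1576  0.009 ]
 [ 0.6184  0.0027  0.009 ]] [ 0.61919924 -0.07743827  0.009     ]
t 18.92 pos [ 0.6094 -0.078   0.1265] F [-0.27  0.82 -0.68] op 0.000
shift mm [-5.7, -0.1, 91.6] turn [0.0004, 0.0044, 0.0103]
```

The rod rolled 13–16 mm, too close to half a turn (15.7 mm) to be sure, so I'll add a second stroke on it.

```bash
python3 -m jog '[[[-4,0,25],[0,0.004,0],0],[[-4,0,50],[0,0.004,0],0],[[-4,0,72],[0,0.004,0],0],[[-4,0,85],[0,0.004,0],0],[[-4,0,93],[0,0.004,0],0],[[-4,0,95],[0,0.004,0],0],[[-4,0,95],[0,0.004,0],0],[[-4,0,95],[0,0.004,0],0]]'; python3 -m jog '[[[0,0,1],[0,0,0],0],[[0,0,2],[0,0,0],0],[[0,0,2],[0,0,0],0]]'; python3 -m jog '[[[0,0,0.6],[0,0,0],0],[[0,0,0.6],[0,0,0],0]]'
```

```text
time_s: 19.58
eef_pos: [0.6146, -0.0782, 0.0325]
eef_rot: [0.001, -0.005, 1.0, -0.0]
wrist_force: [-0.0, -0.7, 0.6]
opening: 0.0
time_s: 19.83
eef_pos: [0.6152, -0.0783, 0.0314]
eef_rot: [0.002, -0.005, 1.0, -0.0]
wrist_force: [-0.6, -0.2, -0.7]
opening: 0.0
time_s: 20.0
eef_pos: [0.6155, -0.0784, 0.0312]
eef_rot: [0.002, -0.005, 1.0, -0.0]
wrist_force: [-0.2, 0.1, 0.2]
opening: -0.0
```

```bash
python3 -m jog '[[[0,0,1],[0,0,0],0],[[0,0,2],[0,0,0],0],[[0,0,2],[0,0,0],0]]'; python3 -m jog '[[[0,0,0.9],[0,0,0],0],[[0,0,0.9],[0,0,0],0]]'
```

```text
time_s: 20.25
eef_pos: [0.6153, -0.0784, 0.029]
eef_rot: [0.002, -0.005, 1.0, -0.0]
wrist_force: [-0.5, 0.7, 0.6]
opening: 0.001
time_s: 20.42
eef_pos: [0.6154, -0.0784, 0.0281]
eef_rot: [0.002, -0.005, 1.0, -0.0]
wrist_force: [0.5, -0.5, 1.0]
opening: 0.003
```

```bash
python3 -m jog '[[[0,0,0.6],[0,0,0],0],[[0,0,0.6],[0,0,0],0]]'; python3 -m jog '[[[0,0,0.5],[0,0,0],0],[[0,0,0.5],[0,0,0],0]]'
```

```text
time_s: 20.58
eef_pos: [0.6159, -0.0784, 0.028]
eef_rot: [0.002, -0.005, 1.0, -0.0]
wrist_force: [0.0, -0.1, 2.7]
opening: -0.002
time_s: 20.75
eef_pos: [0.6164, -0.0784, 0.0279]
eef_rot: [0.003, -0.005, 1.0, -0.001]
wrist_force: [0.8, 0.6, 3.8]
opening: -0.0
```

```bash
python3 -m jog '[[[-2,0,0.2],[0,0,0],0],[[-4,0,0.2],[0,0,0],0],[[-6,0,0.2],[0,0,0],0],[[-6,0,0.2],[0,0,0],0]]'; python3 -m jog '[[[-2,0,0],[0,0,0],0],[[-4,0,0.1],[0,0,0],0],[[-6,0,0.1],[0,0,0],0],[[-6,0,0.1],[0,0,0],0]]'; python3 -m jog '[[[-2,0,0],[0,0,0],0],[[-4,0,0.1],[0,0,0],0],[[-6,0,0.1],[0,0,0],0],[[-6,0,0.1],[0,0,0],0]]'
```

```text
time_s: 21.08
eef_pos: [0.623, -0.0783, 0.0279]
eef_rot: [0.003, -0.005, 1.0, -0.001]
wrist_force: [-0.3, 0.8, 5.1]
opening: 0.001
time_s: 21.42
eef_pos: [0.6294, -0.0783, 0.0279]
eef_rot: [0.004, -0.005, 1.0, -0.001]
wrist_force: [-0.2, 0.5, 5.1]
opening: 0.005
time_s: 21.75
eef_pos: [0.6359, -0.0782, 0.0279]
eef_rot: [0.004, -0.005, 1.0, -0.001]
wrist_force: [-0.4, 1.1, 5.0]
opening: -0.001
```

```bash
python3 -m jog '[[[-2,0,0],[0,0,0],0],[[-4,0,0.1],[0,0,0],0],[[-6,0,0.1],[0,0,0],0],[[-6,0,0.1],[0,0,0],0]]'; python3 -m jog '[[[0,0,-2],[0,0,0],0],[[0,0,-6],[0,0,0],0],[[5,0,-25],[0,0,0],0],[[10,0,-50],[0,0,0],0],[[15,0,-80],[0,0,0],0],[[20,0,-105],[0,0,0],0],[[20,0,-105],[0,0,0],0],[[20,0,-105],[0,0,0],0]]'
python3 -c "
from h import *
a=np.radians(-5.3); n=np.array([np.cos(a),np.sin(a)]); q=np.array([.4826,-.0820])-.0085*n
go(*q,.13,-5.3)"
```

```text
time_s: 22.08
eef_pos: [0.6422, -0.0781, 0.028]
eef_rot: [0.004, -0.005, 1.0, -0.001]
wrist_force: [-0.2, 1.2, 4.9]
opening: 0.003
time_s: 22.75
eef_pos: [0.6221, -0.0787, 0.1346]
eef_rot: [0.006, -0.005, 1.0, -0.001]
wrist_force: [-0.1, 0.3, -0.0]
opening: 0.001
t 22.75 pos [ 0.6221 -0.0787  0.1346] F [-0.09  0.27 -0.01] op 0.001
shift mm [148.0, -1.0, 3.0] turn [-0.0019, 0.0112, 0.1028]
```

Rod two is true. On to the near rod.

```bash
python3 -m jog '[[[15,0,0],[0,0,0],0],[[40,0,0],[0,0.003,0.03],0],[[70,0,1],[0,0.006,0.06],0],[[100,-1,2],[-0.002,0.011,0.1],0],[[125,-1,3],[-0.002,0.011,0.103],0],[[140,-1,3],[-0.002,0.011,0.103],0],[[148,-1,3],[-0.002,0.011,0.103],0],[[148,-1,3],[-0.002,0.011,0.103],0],[[148,-1,3],[-0.002,0.011,0.103],0],[[148,-1,3],[-0.002,0.011,0.103],0]]'
python3 - <<'E'
from h import *
c=get_calibration("wrist"); p,d=camera("wrist"); cv2.imwrite("pics/w9.png",p[:,:,::-1])
a=np.radians(-5.3); n=np.array([np.cos(a),np.sin(a)]); q=np.array([.4826,-.0820])-.0085*n
go(*q,.034,-5.3)
E
```

```text
time_s: 23.58
eef_pos: [0.4751, -0.0814, 0.13]
eef_rot: [0.0, 0.046, 0.999, -0.0]
wrist_force: [-0.0, 0.2, 0.2]
opening: -0.001
t 23.63 pos [ 0.4751 -0.0814  0.13  ] F [ 0.5   0.11 -0.39] op 0.004
shift mm [1.1, 0.1, 96.0] turn [0.0, 0.0007, -0.0]
```

View pics/w9.png

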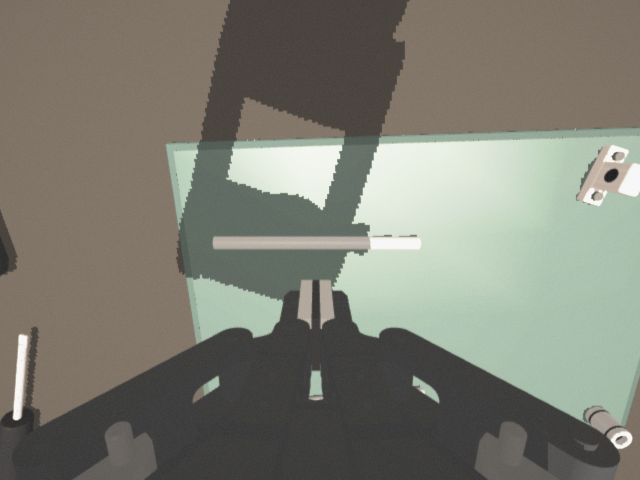

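The near rod runs from (213,243) to (420,243), straight and centred ahead of the fingertip. Going down.

```bash
python3 - <<'E'
from h import *
c=get_calibration("wrist")
w=ray(c,[(213.5,243),(420.5,243.5)],.009); print(w.round(4),w.mean(0))
E
python3 -m jog '[[[1,0,25],[0,0,0],0],[[1,0,50],[0,0,0],0],[[1,0,72],[0,0,0],0],[[1,0,87],[0,0,0],0],[[1,0,95],[0,0,0],0],[[1,0,98],[0,0,0],0],[[1,0,98],[0,0,0],0],[[1,0,98],[0,0,0],0]]'; python3 -m jog '[[[0,0,1],[0,0,0],0],[[0,0,2],[0,0,0],0],[[0,0,2],[0,0,0],0]]'
```

```text
[[ 0.4754 -0.1627  0.009 ]
 [ 0.4908 -0.001   0.009 ]] [ 0.48308357 -0.0818665   0.009     ]
time_s: 24.3
eef_pos: [0.4751, -0.0816, 0.0327]
eef_rot: [0.001, 0.046, 0.999, -0.0]
wrist_force: [0.2, -0.3, 0.6]
opening: -0.0
time_s: 24.55
eef_pos: [0.4757, -0.0818, 0.0313]
eef_rot: [0.002, 0.046, 0.999, -0.001]
wrist_force: [-0.1, 1.2, 0.5]
opening: -0.001
```

```bash
python3 -m jog '[[[1,0,1],[0,0,0],0],[[1.5,0,2],[0,0,0],0],[[1.5,0,2],[0,0,0],0]]'; python3 -m jog '[[[0,0,0.8],[0,0,0],0],[[0,0,0.8],[0,0,0],0]]'; python3 -m jog '[[[0,0,0.6],[0,0,0],0],[[0,0,0.6],[0,0,0],0]]'
```

```text
time_s: 24.8
eef_pos: [0.474, -0.0816, 0.0293]
eef_rot: [0.002, 0.046, 0.999, -0.0]
wrist_force: [-0.1, -0.2, -0.3]
opening: -0.003
time_s: 24.97
eef_pos: [0.4738, -0.0816, 0.0284]
eef_rot: [0.001, 0.046, 0.999, -0.0]
wrist_force: [-0.0, 0.3, -0.8]
opening: 0.001
time_s: 25.13
eef_pos: [0.474, -0.0817, 0.0279]
eef_rot: [0.002, 0.046, 0.999, -0.0]
wrist_force: [0.2, 0.2, 1.8]
opening: 0.002
```

```bash
python3 -m jog '[[[0,0,0.5],[0,0,0],0],[[0,0,0.5],[0,0,0],0]]'; python3 -m jog '[[[0,0,0.4],[0,0,0],0],[[0,0,0.4],[0,0,0],0]]'
```

```text
time_s: 25.3
eef_pos: [0.4745, -0.0817, 0.0278]
eef_rot: [0.002, 0.046, 0.999, -0.001]
wrist_force: [0.1, 1.3, 4.1]
opening: -0.001
time_s: 25.47
eef_pos: [0.475, -0.0818, 0.0278]
eef_rot: [0.003, 0.046, 0.999, -0.001]
wrist_force: [-0.4, 1.6, 4.5]
opening: -0.002
```

```bash
python3 -m jog '[[[-1.5,0,0.1],[0,0,0],0],[[-3,0,0.2],[0,0,0],0],[[-3,0,0.2],[0,0,0],0]]'; python3 -m jog '[[[-1.5,0,0],[0,0,0],0],[[-3,0,0.1],[0,0,0],0],[[-3,0,0.1],[0,0,0],0]]'; python3 -m jog '[[[-1.5,0,0],[0,0,0],0],[[-3,0,0.1],[0,0,0],0],[[-3,0,0.1],[0,0,0],0]]'
```

```text
time_s: 25.72
eef_pos: [0.4786, -0.0821, 0.0279]
eef_rot: [0.003, 0.046, 0.999, -0.001]
wrist_force: [0.5, 1.3, 3.7]
opening: 0.006
time_s: 25.97
eef_pos: [0.482, -0.0824, 0.0279]
eef_rot: [0.003, 0.046, 0.999, -0.001]
wrist_force: [0.6, 1.3, 3.9]
opening: -0.001
time_s: 26.22
eef_pos: [0.4854, -0.0828, 0.0279]
eef_rot: [0.003, 0.046, 0.999, -0.001]
wrist_force: [-0.4, 0.4, 4.2]
opening: -0.001
```

Flat so far, with z at 27.9 mm. Continuing to the full half turn.

```bash
python3 -m jog '[[[-2,0,0.1],[0,0,0],0],[[-4,0,0.2],[0,0,0],0],[[-6,0,0.2],[0,0,0],0],[[-6,0,0.2],[0,0,0],0]]'; python3 -m jog '[[[-2,0,0],[0,0,0],0],[[-4,0,0.1],[0,0,0],0],[[-6,0,0.1],[0,0,0],0],[[-6,0,0.1],[0,0,0],0]]';python3 -m jog '[[[-2,0,0],[0,0,0],0],[[-4,0,0.1],[0,0,0],0],[[-4,0,0.1],[0,0,0],0]]'
```

```text
time_s: 26.55
eef_pos: [0.4918, -0.0834, 0.0279]
eef_rot: [0.004, 0.046, 0.999, -0.001]
wrist_force: [0.3, 1.8, 4.8]
opening: 0.005
time_s: 26.88
eef_pos: [0.4982, -0.084, 0.0279]
eef_rot: [0.004, 0.046, 0.999, -0.001]
wrist_force: [0.7, 1.0, 5.1]
opening: -0.0
time_s: 27.13
eef_pos: [0.5024, -0.0844, 0.0279]
eef_rot: [0.004, 0.046, 0.999, -0.001]
wrist_force: [1.0, 1.0, 5.2]
opening: -0.005
```

```bash
python3 -m jog '[[[-1.5,0,0],[0,0,0],0],[[-3,0,0],[0,0,0],0],[[-3,0,0],[0,0,0],0]]'; python3 -m jog '[[[-1,0,0],[0,0,0],0],[[-2,0,0],[0,0,0],0],[[-2,0,0],[0,0,0],0]]'
```

```text
time_s: 27.38
eef_pos: [0.5056, -0.0847, 0.0279]
eef_rot: [0.004, 0.046, 0.999, -0.001]
wrist_force: [0.1, 0.4, 4.3]
opening: -0.001
time_s: 27.63
eef_pos: [0.5076, -0.0849, 0.0278]
eef_rot: [0.004, 0.046, 0.999, -0.001]
wrist_force: [0.2, 2.0, 3.4]
opening: -0.001
```

At the pad's edge after 33 mm of stroke. I'll lift 10 mm, step back and add a second stroke for margin.

```bash
python3 -m jog '[[[0,0,-3],[0,0,0],0],[[0,0,-8],[-0.006,0.006,0],0],[[5,0,-10],[-0.006,0.006,0],0],[[10,0,-10],[-0.006,0.006,0],0],[[15,0,-10],[-0.006,0.006,0],0],[[15,0,-10],[-0.006,0.006,0],0],[[15,0,-10],[-0.006,0.006,0],0]]'
python3 - <<'E'
from h import *
c=get_calibration("wrist"); p,d=camera("wrist"); cv2.imwrite("pics/w10.png",p[:,:,::-1]); print(rods(p,c,thr=120))
go(.4926,-.0834,.031,-5.3)
E
```

```text
time_s: 28.22
eef_pos: [0.4919, -0.0833, 0.0375]
eef_rot: [0.001, 0.046, 0.999, 0.003]
wrist_force: [0.4, -0.0, 0.5]
opening: 0.003
[]
t 28.27 pos [ 0.4923 -0.0834  0.0376] F [ 0.06 -0.9  -0.15] op -0.003
shift mm [-0.3, 0.0, 6.6] turn [0.0051, 0.0023, -0.0005]
```

View pics/w10.png

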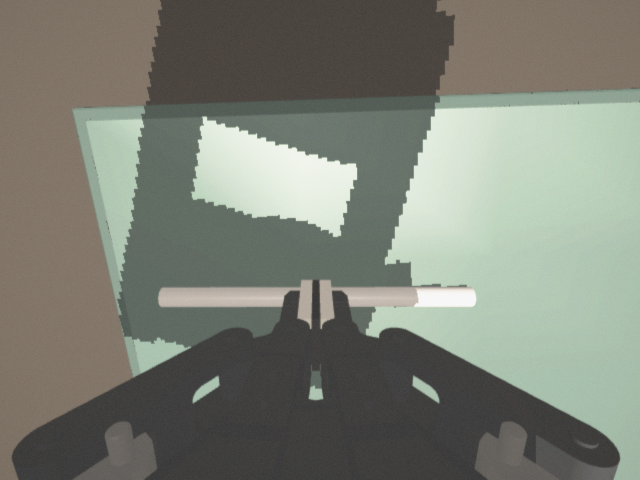

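The rod now spans (160,297) to (475,297), still parallel to the tool's y axis and just ahead of the fingertip.

```bash
python3 - <<'E'
from h import *
c=get_calibration("wrist")
w=ray(c,[(160,297),(475,297.5)],.009); print(w.round(4),w.mean(0))
E
python3 -m jog '[[[0,0,3],[0.005,0.002,0],0],[[0,0,6],[0.005,0.002,0],0],[[0,0,8],[0.005,0.002,0],0],[[0,0,8],[0.005,0.002,0],0]]'; python3 -m jog '[[[0,0,0.8],[0,0,0],0],[[0,0,0.8],[0,0,0],0]]'
```

```text
[[ 0.4921 -0.1651  0.009 ]
 [ 0.508  -0.0022  0.009 ]] [ 0.50003027 -0.08367303  0.009     ]
time_s: 28.6
eef_pos: [0.4919, -0.0831, 0.0289]
eef_rot: [-0.0, 0.046, 0.999, 0.0]
wrist_force: [0.2, -0.1, 1.5]
opening: -0.004
time_s: 28.77
eef_pos: [0.4922, -0.0832, 0.0281]
eef_rot: [-0.0, 0.046, 0.999, 0.0]
wrist_force: [-0.4, -0.0, -0.2]
opening: -0.004
```

First stroke: the rod moved 17 mm, which is over half a turn.

```bash
python3 -m jog '[[[0,0,0.5],[0,0,0],0],[[0,0,0.5],[0,0,0],0]]'; python3 -m jog '[[[0,0,0.5],[0,0,0],0],[[0,0,0.5],[0,0,0],0]]'; python3 -m jog '[[[-2,0,0.2],[0,0,0],0],[[-4,0,0.3],[0,0,0],0],[[-6,0,0.3],[0,0,0],0],[[-6,0,0.3],[0,0,0],0]]'
```

```text
time_s: 28.93
eef_pos: [0.4926, -0.0833, 0.028]
eef_rot: [0.0, 0.046, 0.999, 0.0]
wrist_force: [0.5, 0.5, 2.9]
opening: 0.003
time_s: 29.1
eef_pos: [0.4931, -0.0833, 0.0279]
eef_rot: [0.001, 0.046, 0.999, 0.0]
wrist_force: [-0.3, 1.6, 4.5]
opening: 0.001
time_s: 29.43
eef_pos: [0.4998, -0.084, 0.0279]
eef_rot: [0.001, 0.047, 0.999, 0.0]
wrist_force: [0.6, 1.1, 5.4]
opening: 0.002
```

```bash
python3 -m jog '[[[-2,0,0.1],[0,0,0],0],[[-4,0,0.2],[0,0,0],0],[[-6,0,0.2],[0,0,0],0],[[-6,0,0.2],[0,0,0],0]]'; python3 -m jog '[[[-2,0,0.1],[0,0,0],0],[[-4,0,0.2],[0,0,0],0],[[-5,0,0.2],[0,0,0],0],[[-5,0,0.2],[0,0,0],0]]'
```

```text
time_s: 29.77
eef_pos: [0.5064, -0.0846, 0.0278]
eef_rot: [0.001, 0.047, 0.999, 0.0]
wrist_force: [0.5, 0.9, 5.2]
opening: -0.0
time_s: 30.1
eef_pos: [0.5117, -0.0851, 0.0279]
eef_rot: [0.002, 0.047, 0.999, 0.0]
wrist_force: [-0.2, 2.1, 5.2]
opening: -0.001
```

Flat throughout, so this rod is true. I'll lift and move aside to clear the top view.

```bash
python3 -m jog '[[[0,0,-2],[0,0,0],0],[[0,0,-6],[0,0,0],0],[[0,0,-25],[0,0,0],0],[[0,0,-60],[0,0,0],0],[[20,-20,-95],[0,0,0],0],[[40,-50,-125],[0,0,0],0],[[60,-80,-145],[0,0,0],0],[[60,-110,-150],[0,0,0],0],[[60,-145,-150],[0,0,0],0],[[60,-180,-150],[0,0,0],0],[[60,-210,-150],[0,0,0],0],[[60,-230,-150],[0,0,0],0],[[60,-230,-150],[0,0,0],0],[[60,-230,-150],[0,0,0],0]]'
python3 - <<'E'
from h import *
p,d=camera("top"); cv2.imwrite("pics/t11.png",p[:,:,::-1]); rods(p,get_calibration("top"),thr=240)
cv2.imwrite("pics/t11c.png",cv2.resize(p[90:270,170:490,::-1],None,fx=2.5,fy=2.5))
p,d=camera("side"); cv2.imwrite("pics/s11.png",p[:,:,::-1])
E
```

```text
time_s: 31.27
eef_pos: [0.4294, -0.3091, 0.1772]
eef_rot: [0.001, 0.048, 0.999, 0.001]
wrist_force: [-0.1, 0.5, 0.2]
opening: -0.003
px 428 194 ctr 0.5088 -0.0852 yaw -5.32 len 0.159 bow 0.10mm
px 556 160 ctr 0.5821 -0.3537 yaw 66.67 len 0.089 bow 0.63mm
px 424 136 ctr 0.6349 -0.0782 yaw 0.65 len 0.158 bow -0.86mm
```

View pics/t11.png

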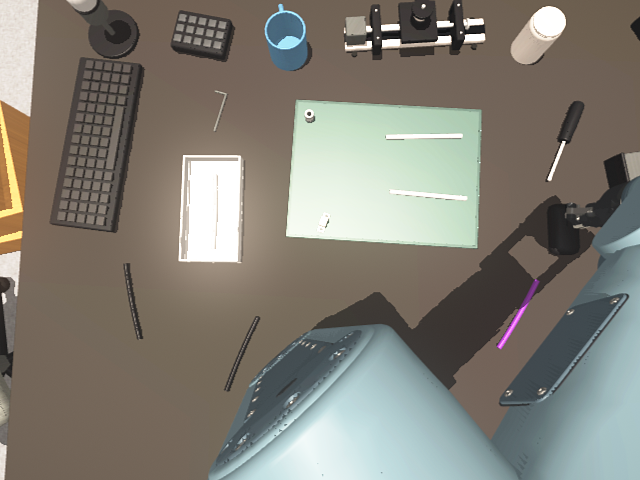

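View pics/s11.png

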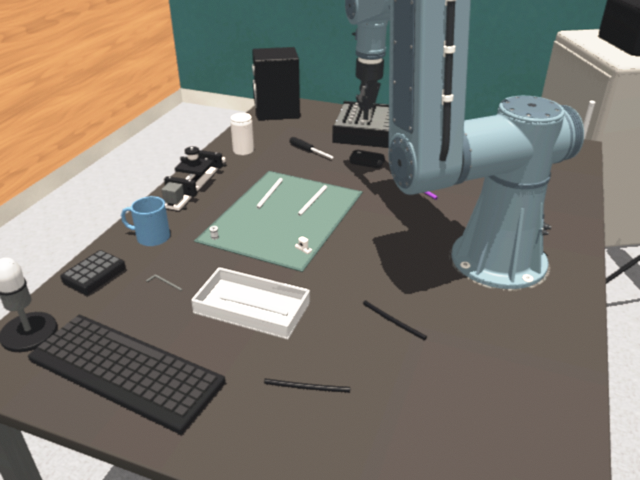

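The final views show the bent rod flat in the tray at top (217,210) and both true rods on the mat at (424,136) and (428,194). They rolled about 30 mm and 27 mm. The look-alikes and the small parts have not moved, and the arm is clear.

```bash
python3 -c "
from bench import *
print(hand_in())"
```

```text
the job is handed in; nothing more can be done
None
```

All three rods are checked: one is bent and lies in the scrap tray, and the other two turned true and stay on the mat where they rolled to. I handed in at about 31 s of the 72 s allowed; no verdict came back.

- **Left rod (bent):** it lifted the finger 1.6 mm over 13 mm of stroke, so I stopped there. I gripped it and laid it in the tray before going on to the next.
- **Far rod (true):** the finger stayed at 27.9 mm. The first stroke measured 13–16 mm of roll, too close to half a turn (15.7 mm) to be sure. I added a second stroke, and the rod moved about 30 mm in total.
- **Near rod (true):** the finger height was steady here too. The first stroke rolled it 17 mm, over half a turn. With a second stroke for margin it moved about 27 mm in total.

The press stayed at about 3–6 N, well under the 25 N limit; the highest reading was 6.3 N. The last top and side pictures show the bent rod flat in the tray and both true rods on the mat. The small parts on the mat and the black and purple look-alikes have not moved, and the arm is clear of everything.

I could not tell which rod bears which number, so I tested them in the order left, far, near.

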